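Tip the hot combustion boats into the catch pan

ROBOT

A 6-joint arm with a two-finger parallel gripper is mounted at the origin on the work surface. World frame = base frame: x ahead of the robot, y to its left, z up, the work surface at z = 0. Lengths are in m, angles in rad, forces in N, time in s.
With the tool pointing down it reaches from about 0.325 to 0.775 m from the base axis. Payload 5.5 kg.
Tool frame: the origin (TCP) lies midway between the tips of the shut fingers; the grasp point (between the pads) lies 19 mm behind it; z points along the fingers, y is the direction in which the jaws open and shut (so a half turn about z gives the same grasp; the last joint's range is limited). The gripper opens to 88 mm and grips with 3 to 60 N. Pads are 20 mm wide; open, the fingers measure 115 mm over their backs; the gripper's body (75 mm by 178 mm) begins 61 mm behind the grasp point.
Start: joints at [1.142, 0.091, 1.231, -0, 1.82, -0.057], TCP at [0.218, 0.559, 0.223] pointing down, gripper open.
Joint ranges: [-2.87, 2.87], [-0.86, 2.18], [0.17, 2.46], [-1.51, 4.65], [0.06, 2.69], [-2.65, 2.65]. Speed limits (rad/s): [2.57, 2.57, 3.01, 3.14, 3.14, 3.14].

INTERFACE

Orientations are given as a unit quaternion [x, y, z, w].
In Python, from bench import manip gives the robot as it stands.
- The arm moves only by the tool send_rows, never from a script. Its argument "steps" is a list of rows, each a list of 3 entries, a list of its own where there are three numbers: the shift along the tool's x, y, z in m, then the turn, a rotation vector about the tool's x, y, z in degrees, then the finger opening in m, from 0 to 0.0878. In form: [[[tx, ty, tz], [ax, ay, az], jaw], ...]. A call has 1 to 20 rows; each row shifts and turns the commanded pose from where the row before left it, along the tool's axes as they then stand; what a row does not reach is not made up. A row lasts 1/10 s, in which the tool goes at most 50 mm and 8.59 degrees, less where a joint would pass 70% of its speed; a pose out of reach is approached as far as the arm can. A call is refused whole if a number of a shift passes 0.05 or a number of a turn 8.59, either way. A call with a gripper value outside its range is refused whole. The fingers move at their own pace and stop on an object; "newtons" is the grip in N (left out, the last holds). Time passes only in rows, so rows that do not move let the fingers close. It gives the time, the measured TCP pose, the force and the opening at its end, in the units of the state.
- manip.observe(): the state, without advancing time (a new reading comes with each control period).
- manip.grab_frame(name): name is "scene" or "top" or "wrist"; returns the picture (400x640x3 uint8, red, green, blue); there is no depth.
- manip.camera_model(name): a dict with "fx", "fy", "cx", "cy" (pixels), "rvec" (rotation vector, rad) and "tvec" (3), from world to camera coordinates, as OpenCV has them; the wrist camera has in their place "T_tool_cam" (4x4, takes a point from camera to tool coordinates, whose origin is the TCP and whose axes are the flange's). Camera axes: x right, y down, z forward; pixel columns grow to the right and rows downward; lengths in m; the calibration is good to about 2 mm. A picture is of the moment at which its call begins: read the wrist's pose just before it. camera_model takes no time and is no camera call.
- manip.finish_job(): hands the job in, once; it reports no verdict.
The state is a dict: "time_s": time; "q": joint angles; "qd": joint speeds; "joint_torque": joint torques, N m; "tcp_pos": TCP position; "tool_rot": TCP orientation; "force": force on the tool from outside, world axes, zero at the start; "wrist_torque": the same for the moment, N m; "gripper_width": opening from 0.0 (shut) to 1.0 (fully open).
Only numpy, scipy, OpenCV 4.12 (cv2) and the standard library are available. Lean on these libraries where they do the work, as an engineer would, in place of code of your own. Each camera call takes 0.05 s, during which the arm holds its last target. There are 200 camera calls.

TASK

Stand the catch pan flat in the yellow-outlined bay under the cooling tray's lip, square to it with its low wall under the lip and its tall red-striped wall away from the tray; then push one of the tray's side tabs down so that all four boats slide out into the pan, and push the rear edge down again until the tray is back fully level. The boats are still hot, so the robot must never touch them, and the two bottles, the bowl and the retort stand must be left standing undisturbed where they are.

Things in the scene. Friction and masses are not known exactly. Their poses are not given: they have to be found in the camera images.
- tipper: Fixed grey stand of the steel tipping tray. Base plate 150 x 150 x 8, uprights 128 high at the hinge. Origin on the bench below the hinge. x axis along the hinge; -y points to the tray's open lip and the bay, +y to its closed rear. Tray inside 96 wide; level, its floor (3 thick, top at hinge height) runs from y = -120 (lip) to +115; side and rear walls 25 high, 4 thick.
- hinge (a point): Centre of the tray's hinge axis, 130 above the bench. The axis runs along the tipper's x.
- tray (a joint): Tray tilt, rad: 0 level (home stop), grows as the lip goes down, stop at 0.85. Stiff hinge (0.3 N m friction): the tray stays where it is left; about 4 N on a tab tips it, about 3 N on the rear flange returns it. Boats start to slide at 15 to 25 degrees and leave freely by 0.7 rad. At 0.75 rad the lip is 46 above the bench, 90 ahead of the hinge; a boat may lean on it.
- tab_a (a point): Centre of the top face of the blue push tab outside the tray's -x side wall (40 in x, 44 in y, 4 thick), flush with the wall's rim. Tray level: at tipper x -72, y -80, 155 above the bench. Moves with the tray. Pushing it down tips the lip down.
- tab_b (a point): The same tab outside the +x side wall, at tipper x = +72, y = -80. Either tab alone tips the tray; a bystander stands just outside each tab, about 140 from the tipper's y axis.
- rear_edge (a point): Centre of the top face of the blue flange along the tray's closed rear edge (104 along x by 40 along y, 4 thick), at tipper y = +135, 155 above the bench when level. Moves with the tray (it rises when the tray is tipped). Pushing it down brings the tray back level.
- bay (a point): Centre, on the bench, of the flat yellow outline under the lip (150 x 146 inside), at tipper y -140. The pan's origin belongs here, pan axes along the tipper's. The pan's low end then lies 45 under the level tray's overhanging lip (its underside 127 high), so slide the pan in along tipper +y; it cannot be lowered from straight above.
- bay_grip (a point): Where point pan_grip belongs when the pan stands in the bay: tipper y = -200, 48 above the bench.
- pan: Loose aluminium catch pan, 134 (x) x 130 (y), about 250 g. Origin: centre of its underside, z up. Floor 3 thick; side walls 35 high; low wall on its +y end 22 high (goes under the lip); tall wall on its -y end 60 high, 10 thick, red stripe on top, to be gripped from above with the pads across its thickness (along pan y).
- pan_grip (a point): Grip point of the pan: in the middle of the tall back wall's thickness and width, 12 below its top (pan x 0, y -60, z 48).
- bottle: Bystander: loose amber glass bottle with black cap, 64 across, 190 high. Origin at the centre of its underside. It stands close outside one of the two tabs; which one varies. Leave it alone.
- dish: Bystander: loose white ceramic bowl, 64 across, 32 high. Origin at the centre of its underside. It stands close outside the other tab, low enough to work above. Leave it alone.
- wash_bottle: Bystander: loose white plastic bottle with red cap, 52 across, 200 high. Origin at the centre of its underside. It stands 50 to 70 beyond the rear flange's outer edge (to its centre), anywhere along it. Leave it alone.
- stand: Bystander: loose slim retort stand, round base 70 across, rod 12 thick and 300 high with a blue clamp boss near z = 240. Origin at the centre of its underside. Leave it alone.
- boat0: Hot white ceramic combustion boat (little open trough) 20 (x) x 46 (y) x 12 high, 25 g. Origin: centre of its underside. Starts lying on the level tray's floor. Not to be touched by the gripper or arm.
- boat1: Hot white ceramic combustion boat (little open trough) 20 (x) x 46 (y) x 12 high, 25 g. Origin: centre of its underside. Starts lying on the level tray's floor. Not to be touched by the gripper or arm.
- boat2: Hot white ceramic combustion boat (little open trough) 20 (x) x 46 (y) x 12 high, 25 g. Origin: centre of its underside. Starts lying on the level tray's floor. Not to be touched by the gripper or arm.
- boat3: Hot white ceramic combustion boat (little open trough) 20 (x) x 46 (y) x 12 high, 25 g. Origin: centre of its underside. Starts lying on the level tray's floor. Not to be touched by the gripper or arm.
Things that resemble listed ones, but are neither listed nor needed, are in the scene too. There is more than one size of the pan; the job needs the smallest.

How it is judged:
By the outcome, as a careful person would: the job done as asked, in the order asked, and still so for the second after the job is handed in, with the robot touching nothing.
It also fails if it takes over 67 s, if anything falls off the work surface, if the arm or the gripper's body presses on something with over 40 N, if the wrist force passes 120 N, or if a joint passes its speed limit or range.

## Working session

There is one attempt and no reset: what is moved stays moved. The work goes in short steps, Python scripts to look and compute and a tool call to move; the robot and the scene stay as the last step left them, time stands still between calls to the robot, and variables do not carry over. Pictures are saved under pics/ and viewed, about 8 in all and at most 12, crops included, and the job is handed in when it is done.

Besides the shell and the picture viewer there is one more tool, called after "Emit:" as name([rows], argument=value, ...), one row to a line, values as JSON. send_rows: Moves the arm, as the interface text tells. Its arguments: {"type":"object","properties":{"steps":{"type":"array","items":{"type":"array"}},"newtons":{"type":"number"}},"required":["steps"]}

```bash
mkdir -p pics; ls
python3 - <<'E'
from bench import manip
import cv2
for n in("scene","top"):
    f=manip.grab_frame(n); cv2.imwrite(f"pics/{n}0.png",f[...,::-1]); print(n,manip.camera_model(n))
print(manip.camera_model("wrist")); print(manip.observe())
E
```

```text
pics
scene {'fx': 503.02460738494807, 'fy': 503.02460738494807, 'cx': 318.55892574091973, 'cy': 196.30740130156545, 'rvec': array([ 0.85060792,  2.69488099, -0.89414631]), 'tvec': array([ 0.49916607, -0.16953252,  1.77062497])}
top {'fx': 361.5465184003373, 'fy': 361.5465184003373, 'cx': 318.6593891546796, 'cy': 197.49374547334344, 'rvec': array([ 2.09614404, -2.11108391,  0.24474984]), 'tvec': array([-0.05436134,  0.60008829,  1.2328979 ])}
{'fx': 342.58545531058894, 'fy': 342.58545531058894, 'cx': 323.7936997965758, 'cy': 199.0402614736793, 'T_tool_cam': array([[-6.43519226e-05, -9.55837770e-01, -2.93894800e-01,
         7.98442351e-02],
       [ 9.99999900e-01,  6.82619827e-05, -4.40971727e-04,
        -7.09986279e-04],
       [ 4.41559274e-04, -2.93894799e-01,  9.55837670e-01,
        -1.62141956e-01],
       [ 0.00000000e+00,  0.00000000e+00,  0.00000000e+00,
         1.00000000e+00]])}
{'time_s': 0.1, 'q': array([ 1.14230679e+00,  9.18116778e-02,  1.23174262e+00, -3.12040192e-05,
        1.81975912e+00, -5.67039281e-02]), 'qd': array([-1.06706911e-03, -2.30106422e-03, -5.21251410e-03,  2.12370415e-03,
       -8.77790910e-04,  4.56274504e-05]), 'joint_torque': array([ 2.36482389e-03, -4.47857630e+01, -4.07569027e+01,  7.01788603e-02,
        2.84455076e-02, -9.86428313e-05]), 'tcp_pos': array([0.21787943, 0.55877934, 0.221616  ]), 'tool_rot': array([ 1.84827727e-01,  9.82770559e-01, -8.38820462e-04, -1.92002971e-04]), 'force': array([-0.22132218,  0.12987722, -0.0471696 ]), 'wrist_torque': array([ 0.01759863, -0.01730568, -0.01722148]), 'gripper_width': 0.9994970958824285}
```

View pics/top0.png

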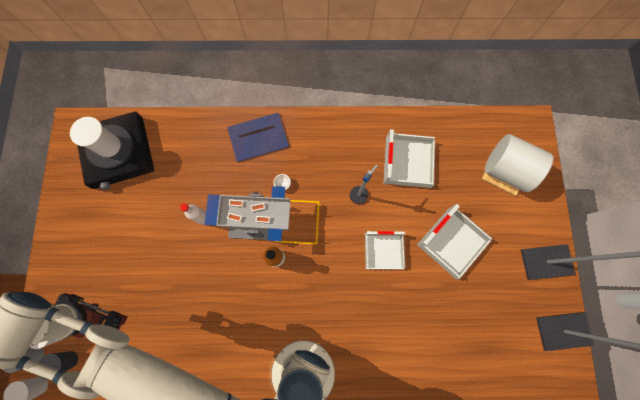

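View pics/scene0.png

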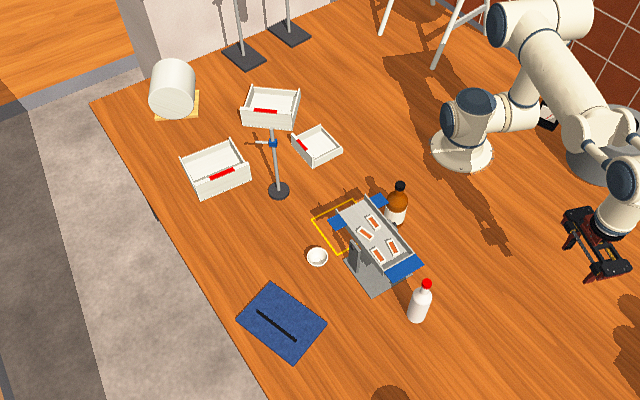

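The top view shows three similar pans: (385,252), (410,160) and (455,243). The first looks smallest. The tipper is at about (250,213), the bay at (302,222), the bottle at (275,257), the bowl at (282,182), the wash bottle at (190,211) and the stand at (360,195).

```bash
cat > h.py <<'E'
import numpy as np, cv2
from bench import manip
from scipy.spatial.transform import Rotation as R
def cam(n):
    m=manip.camera_model(n); K=np.array([[m['fx'],0,m['cx']],[0,m['fy'],m['cy']],[0,0,1]])
    if n=="wrist":
        s=manip.observe(); T=np.eye(4); T[:3,:3]=R.from_quat(s['tool_rot']).as_matrix(); T[:3,3]=s['tcp_pos']
        W=np.linalg.inv(T@m['T_tool_cam']); return K,W[:3,:3],W[:3,3]
    return K,cv2.Rodrigues(m['rvec'])[0],m['tvec']
def ray(c,uv,z):
    K,Rm,t=c; uv=np.atleast_2d(np.asarray(uv,float)); o=-Rm.T@t
    d=(np.c_[uv,np.ones(len(uv))]@np.linalg.inv(K).T)@Rm
    return (o+d*((z-o[2])/d[:,2])[:,None])[:,:2]
def proj(c,P):
    K,Rm,t=c; p=(np.atleast_2d(P)@Rm.T+t)@K.T; return p[:,:2]/p[:,2:]
def blobs(img,lo,hi,amin=20):
    h=cv2.cvtColor(img,cv2.COLOR_RGB2HSV); m=cv2.inRange(h,np.array(lo),np.array(hi))
    return [c for c in cv2.findContours(m,cv2.RETR_EXTERNAL,cv2.CHAIN_APPROX_NONE)[0] if cv2.contourArea(c)>=amin],m
E
python3 - <<'E'
from h import *
f=manip.grab_frame("top"); c=cam("top")
for nm,lo,hi,z,a in [("red",(0,180,150),(6,255,255),.06,8),("red2",(174,180,150),(180,255,255),.06,8),("yellow",(21,180,150),(32,255,255),0,5),("blue",(100,170,90),(115,255,255),.155,15),("white",(0,0,185),(180,45,255),.035,80)]:
    for k in blobs(f,lo,hi,a)[0]:
        r=cv2.minAreaRect(k); b=cv2.boxPoints(r)
        print(nm,np.round(r[0]),np.round(r[1],1),np.round(r[2]),ray(c,r[0],z).round(3),ray(c,b,z).round(3).tolist())
cv2.imwrite("pics/crop.png",cv2.resize(f[110:290,170:500],None,fx=2.4,fy=2.4,interpolation=2)[...,::-1])
E
```

```text
red [386. 232.] [ 2. 15.] 90.0 [[ 0.474 -0.295]] [[0.478, -0.268], [0.478, -0.322], [0.471, -0.321], [0.471, -0.268]]
red [441. 223.] [ 3.9 21.4] 41.0 [[ 0.504 -0.496]] [[0.48, -0.464], [0.537, -0.519], [0.528, -0.529], [0.471, -0.474]]
red [184. 206.] [7. 7.] 0.0 [[0.572 0.428]] [[0.559, 0.439], [0.585, 0.441], [0.584, 0.416], [0.559, 0.414]]
red [390. 152.] [19.  3.] 90.0 [[ 0.772 -0.328]] [[0.81, -0.325], [0.81, -0.336], [0.735, -0.332], [0.735, -0.321]]
yellow [305. 201.] [27.3  2.9] 7.0 [[ 0.602 -0.006]] [[0.604, 0.046], [0.615, 0.045], [0.601, -0.058], [0.59, -0.056]]
blue [274. 234.] [10. 11.] 90.0 [[0.458 0.087]] [[0.475, 0.106], [0.474, 0.07], [0.441, 0.069], [0.442, 0.105]]
blue [278. 192.] [8. 9.] 90.0 [[0.6   0.077]] [[0.614, 0.092], [0.613, 0.062], [0.586, 0.062], [0.586, 0.092]]
white [276. 376.] [ 8.  26.9] 6.0 [[0.003 0.087]] [[-0.037, 0.103], [0.045, 0.096], [0.042, 0.07], [-0.039, 0.077]]
white [384. 252.] [37. 33.] 0.0 [[ 0.408 -0.293]] [[0.35, -0.224], [0.467, -0.229], [0.466, -0.362], [0.349, -0.355]]
white [458. 244.] [46.8 48.9] 43.0 [[ 0.432 -0.557]] [[0.426, -0.435], [0.556, -0.567], [0.438, -0.679], [0.313, -0.547]]
white [280. 221.] [13.8 12.2] 7.0 [[0.521 0.084]] [[0.502, 0.111], [0.547, 0.107], [0.54, 0.057], [0.496, 0.062]]
white [285. 181.] [12.   9.2] 45.0 [[0.671 0.068]] [[0.675, 0.096], [0.701, 0.072], [0.667, 0.04], [0.642, 0.064]]
white [416. 161.] [34.2 42.6] 4.0 [[ 0.746 -0.429]] [[0.667, -0.355], [0.836, -0.375], [0.827, -0.505], [0.658, -0.482]]
white [524. 162.] [49.9 38. ] 27.0 [[ 0.74  -0.838]] [[0.719, -0.718], [0.855, -0.802], [0.761, -0.959], [0.629, -0.873]]
white [ 86. 131.] [28.6 30. ] 27.0 [[0.876 0.836]] [[0.848, 0.907], [0.959, 0.871], [0.904, 0.765], [0.795, 0.802]]
```

View pics/crop.png

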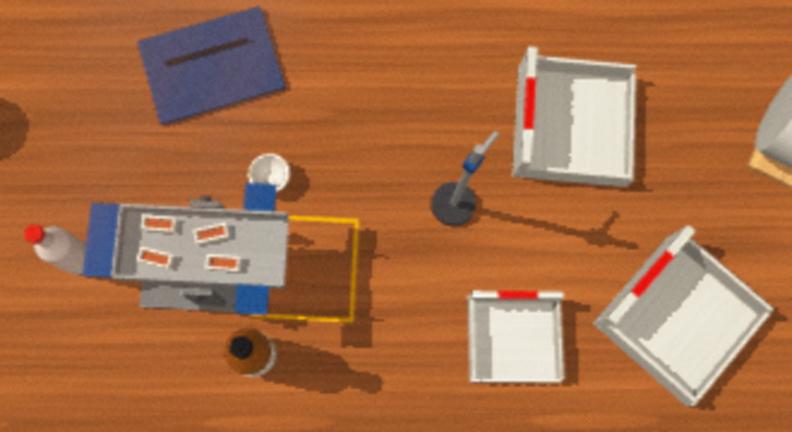

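Emit:
send_rows([
  [[0,0,-0.016],[0,0,8.58],0.0878],
  [[0,0,-0.016],[0,0,8.58],0.0878],
  [[0,0,-0.016],[0,0,8.58],0.0878],
  [[0,0,-0.016],[0,0,8.58],0.0878],
  [[0,0,-0.016],[0,0,8.58],0.0878],
  [[0,0,-0.016],[0,0,8.58],0.0878],
  [[0,0,-0.016],[0,0,8.58],0.0878],
  [[0,0,-0.016],[0,0,8.58],0.0878],
  [[-0.04,0.023,0],[0,0,0],0.0878],
  [[-0.04,0.023,0],[0,0,0],0.0878],
  [[-0.04,0.023,0],[0,0,0],0.0878],
  [[-0.04,0.023,0],[0,0,0],0.0878],
  [[-0.04,0.023,0],[0,0,0],0.0878],
  [[-0.04,0.023,0],[0,0,0],0.0878],
  [[-0.04,0.023,0],[0,0,0],0.0878],
  [[-0.04,0.023,0],[0,0,0],0.0878],
])

```text
time_s: 1.75
tcp_pos: [0.4027, 0.2375, 0.3505]
tool_rot: [0.707, 0.708, -0.0, -0.0]
force: [0.4, 0.2, -0.3]
gripper_width: 0.998
```

Emit:
send_rows([
  [[-0.042,0.007,0],[0,0,0],0.0878],
  [[-0.042,0.007,0],[0,0,0],0.0878],
  [[-0.042,0.007,0],[0,0,0],0.0878],
  [[-0.042,0.007,0],[0,0,0],0.0878],
  [[-0.042,0.007,0],[0,0,0],0.0878],
  [[-0.042,0.007,0],[0,0,0],0.0878],
  [[-0.042,0.007,0],[0,0,0],0.0878],
  [[-0.042,0.007,0],[0,0,0],0.0878],
  [[-0.042,0.007,0],[0,0,0],0.0878],
  [[0,0,0],[0,0,0],0.0878],
  [[0,0,0],[0,0,0],0.0878],
])

```text
time_s: 2.85
tcp_pos: [0.4655, -0.1393, 0.35]
tool_rot: [0.707, 0.707, -0.0, -0.001]
force: [0.4, 0.7, 0.2]
gripper_width: 1.001
```

```bash
cat > look.py <<'E'
from h import *; import sys
c=cam("wrist"); f=manip.grab_frame("wrist"); n=sys.argv[1]
np.savez(f"pics/{n}.npz",f=f,K=c[0],R=c[1],t=c[2]); cv2.imwrite(f"pics/{n}.png",f[...,::-1])
s=manip.observe(); print(s['time_s'],s['tcp_pos'].round(4),R.from_quat(s['tool_rot']).as_matrix().round(3).tolist(),s['force'].round(1))
E
python3 look.py w1
```

```text
2.9 [ 0.4656 -0.1384  0.3504] [[-0.001, 1.0, -0.001], [1.0, 0.001, 0.001], [0.001, -0.001, -1.0]] [-0.2  1.2  0.3]
```

View pics/w1.png

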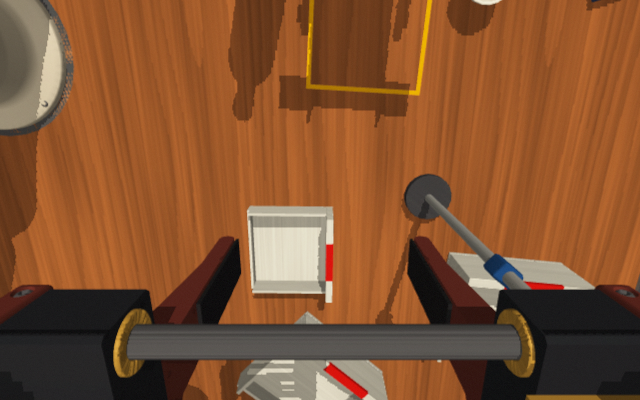

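The wrist view shows the small pan at (290,250) with its red stripe at (329,262), the bay's outer corners at (308,88) and (418,94), and the stand base at (428,197).

Run:
```python
from h import *
d=np.load("pics/w1.npz"); f=d['f']; c=(d['K'],d['R'],d['t'])
print("cam",(-c[1].T@c[2]).round(3))
ys,m=blobs(f,(20,150,100),(34,255,255),100)
Y,X=np.nonzero(m); P=ray(c,np.c_[X,Y],0)
def fit(sel):
    v=cv2.fitLine(P[sel].astype(np.float32),cv2.DIST_HUBER,0,.001,.001).ravel(); return v
far=(Y>82)&(X>315)&(X<412); L=(X<316)&(Y<80); Rr=(X>412)&(Y<85)
for n,s in(("far",far),("L",L),("R",Rr)):
    v=fit(s); print(n,s.sum(),v.round(4),np.degrees(np.arctan2(v[1],v[0])).round(2))
for lo,hi in(((0,160,120),(6,255,255)),((174,160,120),(180,255,255))):
  for k in blobs(f,lo,hi,40)[0]:
    r=cv2.minAreaRect(k); x,y,w,h=cv2.boundingRect(k); print("red",(x,y,w,h),ray(c,r[0],.06).round(4),ray(c,[(x,y),(x+w,y+h)],.06).round(4).tolist())
h=cv2.cvtColor(f,cv2.COLOR_RGB2HSV); m=((h[...,1]<60)&(h[...,2]>70)).astype(np.uint8)*255
m[:200]=0;m[306:]=0;m[:,:243]=0;m[:,340:]=0
for k in cv2.findContours(m,0,2)[0]:
    if cv2.contourArea(k)>300:
        a=cv2.approxPolyDP(k,3,True)[:,0]; print(a.tolist()); print(ray(c,a,.035).round(3).tolist()); print(ray(c,a,.06).round(3).tolist())
print("stand",ray(c,[(428,197)],.01))
t=cam("top"); print("topstand",ray(t,[(359,195)],.01),"bottle cap",ray(t,[(270.5,255)],.19),"wash",ray(t,[(184,206)],.2),"dish",ray(t,[(282.5,182)],.03))
cv2.imwrite("pics/w1c.png",cv2.resize(f[195:315,230:350],None,fx=4,fy=4,interpolation=2)[...,::-1])
```

```text
cam [ 0.466 -0.06   0.512]
far 322 [ 0.9983 -0.0588  0.5224 -0.0533] -3.37
L 300 [0.0603 0.9982 0.4466 0.0113] 86.54
R 349 [0.058  0.9983 0.603  0.0085] 86.67
red (324, 363, 44, 36) [[ 0.5017 -0.5114]] [[0.4659, -0.4756], [0.5398, -0.5498]]
red (525, 282, 39, 8) [[ 0.795  -0.3337]] [[0.7656, -0.3278], [0.8264, -0.3414]]
red (326, 245, 7, 36) [[ 0.4734 -0.2954]] [[0.469, -0.2674], [0.4794, -0.3259]]
[[249, 207], [252, 291], [324, 292], [326, 301], [331, 301], [331, 282], [324, 281], [324, 243], [332, 242], [331, 207]]
[[0.356, -0.218], [0.352, -0.358], [0.466, -0.36], [0.469, -0.377], [0.477, -0.377], [0.477, -0.342], [0.466, -0.341], [0.466, -0.276], [0.478, -0.274], [0.476, -0.218]]
[[0.362, -0.21], [0.358, -0.343], [0.466, -0.345], [0.469, -0.36], [0.477, -0.36], [0.476, -0.328], [0.466, -0.326], [0.466, -0.264], [0.478, -0.263], [0.476, -0.21]]
stand [[ 0.62524131 -0.21040093]]
topstand [[ 0.62181067 -0.21124339]] bottle cap [[0.3874997  0.09459182]] wash [[0.54423277 0.37372565]] dish [[0.66897159 0.07607161]]
```

View pics/w1c.png

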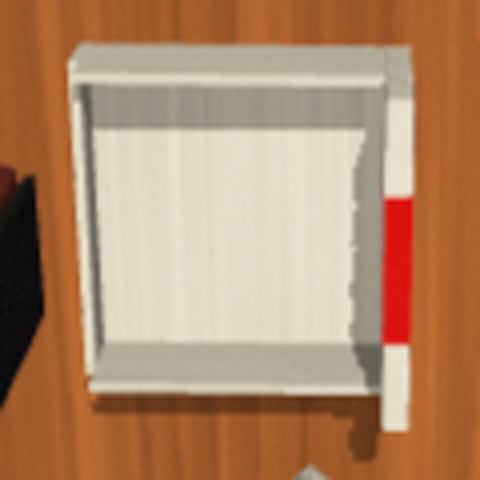

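Emit:
send_rows([
  [[-0.039,0.002,0.01],[0,0,1],0.06],
  [[-0.039,0.002,0.02],[0,0,0],0.06],
  [[-0.039,0.002,0.03],[0,0,0],0.06],
  [[-0.0395,0.002,0.04],[0,0,0],0.06],
  [[0,0,0.045],[0,0,0],0.06],
  [[0,0,0.045],[0,0,0],0.06],
  [[0,0,0.04],[0,0,0],0.06],
  [[0,0,0.03],[0,0,0],0.06],
  [[0,0,0],[0,0,0],0.06],
  [[0,0,0],[0,0,0],0.06],
])

```text
time_s: 3.9
tcp_pos: [0.4722, -0.2897, 0.0961]
tool_rot: [0.712, 0.702, 0.0, 0.0]
force: [0.4, 0.3, 1.0]
gripper_width: 0.684
```

```bash
python3 look.py w2
python3 - <<'E'
from h import *
d=np.load("pics/w2.npz"); f=d['f']; c=(d['K'],d['R'],d['t'])
for lo,hi in(((0,200,150),(4,255,255)),):
  for k in blobs(f,lo,hi,80)[0]:
    r=cv2.minAreaRect(k); x,y,w,h=cv2.boundingRect(k); print("red",(x,y,w,h),ray(c,r[0],.06).round(4),ray(c,[(x,y),(x+w,y+h)],.06).round(4).tolist())
E
```

```text
3.95 [ 0.4728 -0.2905  0.0976] [[0.015, 1.0, 0.003], [1.0, -0.015, -0.002], [-0.002, 0.003, -1.0]] [-0.2  0.9  0.7]
red (317, 191, 16, 88) [[ 0.4733 -0.2941]] [[0.4692, -0.2658], [0.4784, -0.3256]]
```

View pics/w2.png

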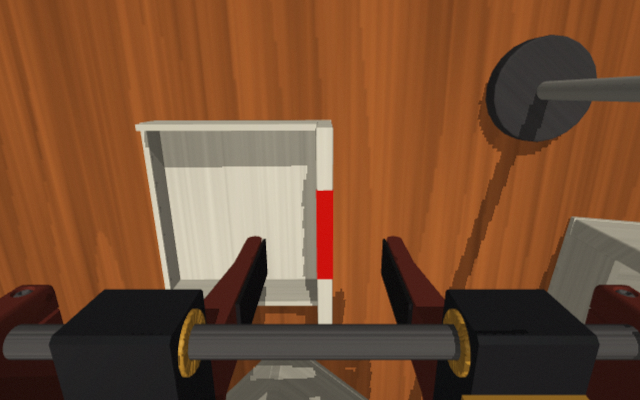

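The fingers straddle the red-striped wall at (325,235), and its centre is within 4 mm of the TCP. I'll descend and grip.

Emit:
send_rows([
  [[-0.004,0,0.03],[0,0,0],0.06],
  [[0,0,0.03],[0,0,0],0.06],
  [[0,0,0.008],[0,0,0],0.06],
  [[0,0,0],[0,0,0],0.0],
  [[0,0,0],[0,0,0],0.0],
  [[0,0,0],[0,0,0],0.0],
  [[0,0,0],[0,0,0],0.0],
  [[0,0,0],[0,0,0],0.0],
  [[0,0,-0.01],[0,0,0],0.0],
  [[0,0,-0.01],[0,0,0],0.0],
  [[0,0,0],[0,0,0],0.0],
], newtons=30)

```text
time_s: 5.05
tcp_pos: [0.4724, -0.2955, 0.0493]
tool_rot: [0.713, 0.701, 0.0, 0.002]
force: [-0.2, -0.8, -2.2]
gripper_width: 0.109
```

Emit:
send_rows([
  [[0.032,-0.008,0],[0,0,0],0.0],
  [[0.032,-0.008,0],[0,0,0],0.0],
  [[0.032,-0.008,0],[0,0,0],0.0],
  [[0,0,0],[0,0,8.4],0.0],
  [[0,0,0],[0,0,8.4],0.0],
  [[0,0,0],[0,0,8.4],0.0],
  [[0,0,0],[0,0,8.4],0.0],
  [[0,0,0],[0,0,8.4],0.0],
  [[0,0,0],[0,0,8.4],0.0],
  [[0,0,0],[0,0,8.4],0.0],
  [[0,0,0],[0,0,8.4],0.0],
  [[0,0,0],[0,0,8.4],0.0],
  [[0,0,0],[0,0,8.4],0.0],
  [[0,0,0],[0,0,8.4],0.0],
  [[0,0,0],[0,0,0],0.0],
  [[0,0,0],[0,0,0],0.0],
])

```text
time_s: 6.65
tcp_pos: [0.4489, -0.1985, 0.0469]
tool_rot: [1.0, -0.027, -0.0, -0.0]
force: [-0.2, -0.6, -2.3]
gripper_width: 0.114
```

```bash
cat > tip.py <<'E'
from h import *
O=np.array([.5338,.1624]);a=np.radians(-3.4);A=np.array([[np.cos(a),np.sin(a)],[-np.sin(a),np.cos(a)]])
s=manip.observe(); M=R.from_quat(s['tool_rot']).as_matrix()
print("t",s['time_s'],"tcp",s['tcp_pos'].round(4),"in tipper",(A@(s['tcp_pos'][:2]-O)).round(4),"yaw y",np.degrees(np.arctan2(M[1,1],M[0,1])).round(2),"tilt",M[:,2].round(3),"F",s['force'].round(1),"w",s['gripper_width'])
E
python3 tip.py
```

```text
t 6.65 tcp [ 0.4489 -0.1985  0.0469] in tipper [-0.0633 -0.3653] yaw y -93.11 tilt [-0.  0. -1.] F [-0.2 -0.6 -2.3] w 0.11377140316624096
```

Emit:
send_rows([
  [[0.0126,-0.027,0],[0,0,0.3],0.0],
  [[0.0126,-0.027,0],[0,0,0],0.0],
  [[0.0126,-0.027,0],[0,0,0],0.0],
  [[0.0126,-0.027,0],[0,0,0],0.0],
  [[0.0126,-0.029,0],[0,0,0],0.0],
  [[0,0,0],[0,0,0],0.0],
  [[0,0,0.009],[0,0,0],0.0],
  [[0,0,0.008],[0,0,0],0.0],
  [[0,0,0],[0,0,0],0.0],
])

```text
time_s: 7.55
tcp_pos: [0.5255, -0.065, 0.0381]
tool_rot: [1.0, -0.03, 0.007, -0.001]
force: [-0.9, 9.3, 27.0]
gripper_width: 0.115
```

```bash
python3 tip.py
```

```text
t 7.55 tcp [ 0.5255 -0.065   0.0381] in tipper [ 0.0052 -0.2275] yaw y -93.48 tilt [ 0.014  0.002 -1.   ] F [-0.9  9.3 27. ] w 0.11476320160925382
```

Emit:
send_rows([
  [[0,0,-0.004],[0,0,0],0.0],
  [[0,0,0],[0,0,0],0.0],
])

```text
time_s: 7.75
tcp_pos: [0.523, -0.0666, 0.0382]
tool_rot: [1.0, -0.031, 0.004, 0.0]
force: [-0.3, 2.8, 14.3]
gripper_width: 0.113
```

```bash
python3 tip.py; python3 look.py w3; python3 -c "
from h import *
f=manip.grab_frame('scene');a=np.load('pics/w3.npz')['f']
s=cv2.resize(f[170:290,290:470],None,fx=3,fy=3)
o=np.zeros((360,800,3),np.uint8)
o[:,:540]=s
o[:163,540:]=cv2.resize(a,(260,163))
cv2.imwrite('pics/s3.png',o[...,::-1])"
```

```text
t 7.75 tcp [ 0.523  -0.0666  0.0382] in tipper [ 0.0028 -0.2292] yaw y -93.56 tilt [ 0.008 -0.001 -1.   ] F [-0.3  2.8 14.3] w 0.11332978483086484
7.8 [ 0.5229 -0.0666  0.0381] [[0.998, -0.062, 0.008], [-0.062, -0.998, -0.001], [0.008, 0.0, -1.0]] [-1.1  2.5 14.4]
```

View pics/s3.png

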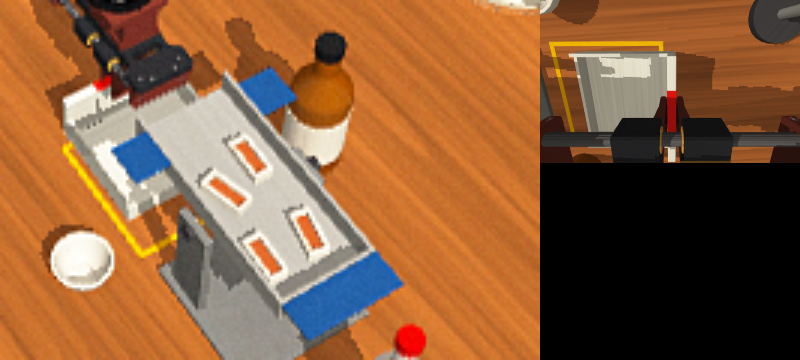

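The pan is on the bench about 27 mm short of the bay, and nothing is under it. It has probably pitched a few degrees in the pads. I'll release it, back out and look.

Emit:
send_rows([
  [[0,0,0],[0,0,0],0.02],
  [[0,0,0],[0,0,0],0.035],
  [[0,0,0],[0,0,0],0.05],
  [[0,0,0],[0,0,0],0.05],
  [[0,0,-0.03],[0,0,0],0.05],
  [[0,0,-0.04],[0,0,0],0.05],
  [[0,0.05,-0.04],[0,0,0],0.05],
  [[0,0.05,-0.04],[0,0,-8.5],0.0878],
  [[0,0,0],[0,0,-8.5],0.0878],
  [[0,0,0],[0,0,-8.5],0.0878],
  [[0,0,0],[0,0,-8.5],0.0878],
  [[0,0,0],[0,0,-8.5],0.0878],
  [[0,0,0],[0,0,-8.5],0.0878],
  [[0,0,0],[0,0,-8.5],0.0878],
  [[0,0,0],[0,0,-8.5],0.0878],
  [[0,0,0],[0,0,-8.5],0.0878],
  [[0,0,0],[0,0,-8.5],0.0878],
  [[0,0,0],[0,0,-5.0],0.0878],
  [[0,0,0],[0,0,0],0.0878],
])

```text
time_s: 9.75
tcp_pos: [0.5154, -0.1437, 0.166]
tool_rot: [0.729, 0.685, -0.0, -0.0]
force: [-0.5, 0.1, -0.5]
gripper_width: 1.001
```

```bash
python3 tip.py; python3 look.py w4
```

```text
t 9.75 tcp [ 0.5154 -0.1437  0.166 ] in tipper [-2.000e-04 -3.067e-01] yaw y -3.6 tilt [-0.001  0.    -1.   ] F [-0.5  0.1 -0.5] w 1.0013029971776513
9.8 [ 0.5155 -0.1437  0.1661] [[0.065, 0.998, -0.001], [0.998, -0.065, 0.0], [0.0, -0.001, -1.0]] [-0.4 -0.2 -0.2]
```

View pics/w4.png

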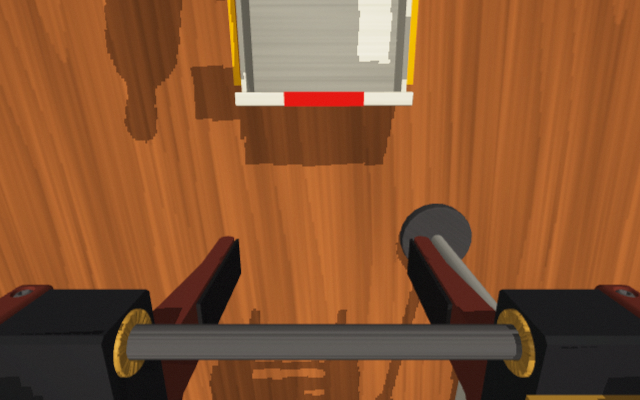

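```bash
cat > pan.py <<'E'
from h import *; import sys
d=np.load(f"pics/{sys.argv[1]}.npz"); f=d['f']; c=(d['K'],d['R'],d['t'])
O=np.array([.5338,.1624]);a=np.radians(-3.4);A=np.array([[np.cos(a),np.sin(a)],[-np.sin(a),np.cos(a)]])
k=max(blobs(f,(0,200,140),(4,255,255),80)[0],key=cv2.contourArea)
P=(ray(c,k[:,0],.06)-O)@A.T; r=cv2.minAreaRect((P*1000).astype(np.float32)); print("stripe tipper mm",np.round(r[0],1),np.round(r[1],1),np.round(r[2],2))
if len(sys.argv)>2:
    P=(ray(c,eval(sys.argv[2]),.06)-O)@A.T; print((P*1000).round(1).tolist())
_,m=blobs(f,(20,150,100),(34,255,255),5); Y,X=np.nonzero(m); P=(ray(c,np.c_[X,Y],0)-O)@A.T*1000
for s in(P[:,0]<-60,P[:,0]>60):
    if s.sum()>5: print("yellow x",np.percentile(P[s,0],[5,50,95]).round(1),"ymin",P[s,1].min().round(1))
E
python3 pan.py w4 "[(235.5,105.5),(412.5,105.5)]"
```

```text
stripe tipper mm [   0.5 -230.7] [10.1 58.1] 89.8
[[-66.0, -235.1], [67.7, -235.6]]
yellow x [-241.3  -78.7  -75.8] ymin -531.3
yellow x [75.8 78.4 81. ] ymin -537.1
```

Emit:
send_rows([
  [[0.01,0,0.045],[0,0,0],0.0878],
  [[0.01,0,0.045],[0,0,0],0.0878],
  [[0.01,0,0.036],[0,0,0],0.0878],
  [[0.007,0,0.01],[0,0,0],0.0878],
  [[0.012,0,0],[0,0,0],0.0878],
  [[0.008,0,0],[0,0,0],0.0878],
  [[0.007,0,0],[0,0,0],0.0878],
  [[0.007,0,0],[0,0,0],0.0878],
  [[0.007,0,0],[0,0,0],0.0878],
  [[0.005,0,0],[0,0,0],0.0878],
  [[0.003,0,0],[0,0,0],0.0878],
  [[0.002,0,0],[0,0,0],0.0878],
  [[0,0,0],[0,0,0],0.0878],
  [[0,0,0],[0,0,0],0.0878],
])

```text
time_s: 11.2
tcp_pos: [0.521, -0.0557, 0.0302]
tool_rot: [0.729, 0.684, -0.0, -0.0]
force: [-0.5, 0.1, 0.3]
gripper_width: 0.996
```

```bash
python3 tip.py; python3 look.py w5; python3 pan.py w5
```

```text
t 11.2 tcp [ 0.521  -0.0557  0.0302] in tipper [ 2.000e-04 -2.185e-01] yaw y -3.64 tilt [-0.001  0.    -1.   ] F [-0.5  0.1  0.3] w 0.9964471924470212
11.25 [ 0.521  -0.0558  0.0302] [[0.064, 0.998, -0.001], [0.998, -0.064, 0.0], [0.0, -0.001, -1.0]] [-0.1  0.5  0.1]
stripe tipper mm [  -0.4 -202.3] [11.6 59.7] 89.76
yellow x [-141.4 -140.3 -138.8] ymin -306.1
yellow x [80.8 81.  81. ] ymin -211.9
```

Emit:
send_rows([
  [[0.0025,0,0],[0,0,0],0.0878],
  [[0,0,0],[0,0,0],0.0878],
  [[0,0,0],[0,0,0],0.0878],
  [[-0.04,0,0],[0,0,0],0.0878],
  [[-0.04,0,-0.02],[0,0,0],0.0878],
  [[0,0,-0.05],[0,0,0],0.0],
  [[0,0,-0.05],[0,0,0],0.0],
  [[0,0.01,-0.05],[0,0,0],0.0],
  [[0,0.02,-0.02],[0,0,0],0.0],
  [[0,0,0],[0,0,0],0.0],
  [[0,0,0],[0,0,0],0.0],
])

```text
time_s: 12.35
tcp_pos: [0.5459, -0.135, 0.2186]
tool_rot: [0.729, 0.684, -0.0, -0.001]
force: [-0.2, -0.6, -0.2]
gripper_width: 0.49
```

```bash
python3 tip.py; python3 look.py w6; python3 pan.py w6
```

```text
t 12.35 tcp [ 0.5459 -0.135   0.2186] in tipper [ 0.0297 -0.2962] yaw y -3.63 tilt [-0.001  0.    -1.   ] F [-0.2 -0.6 -0.2] w 0.4902048802678987
12.4 [ 0.5453 -0.1349  0.2176] [[0.063, 0.998, -0.003], [0.998, -0.063, 0.001], [0.001, -0.003, -1.0]] [-0.3 -0.2 -0.1]
stripe tipper mm [  -0.6 -200.8] [ 9.1 57.6] 89.76
yellow x [-113.1  -79.3  -65.7] ymin -571.7
yellow x [ 67.   78.  168.7] ymin -628.7
```

View pics/w6.png

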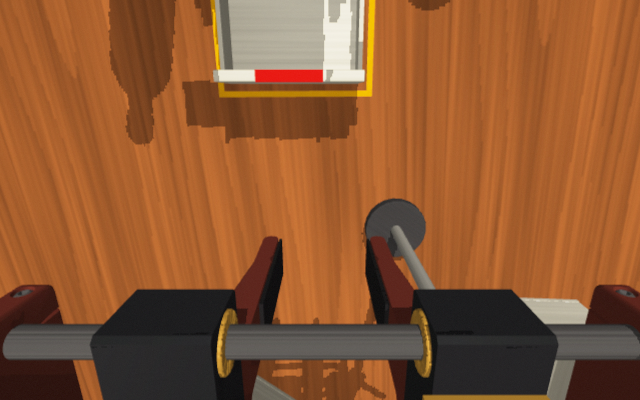

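The pan is in the bay. Its stripe centre is at tipper (-0.6,-200.8) mm and it is square to about 0.2°, inside the outline at (220-370, 95). Next is tab_b, on the bowl side.

Emit:
send_rows([
  [[0.0432,0.0093,0],[0,0,0],0.0],
  [[0.0432,0.0093,0],[0,0,0],0.0],
  [[0.0432,0.0093,0],[0,0,0],0.0],
  [[0.0432,0.0093,0],[0,0,0],0.0],
  [[0.0432,0.0093,0],[0,0,0],0.0],
  [[0,0,0.02],[0,0,0],0.0],
  [[0,0,0.02],[0,0,0],0.0],
  [[0,0,0.015],[0,0,0],0.0],
  [[0,0,0],[0,0,0],0.0],
  [[0,0,0],[0,0,0],0.0],
])

```text
time_s: 13.4
tcp_pos: [0.6055, 0.0771, 0.1639]
tool_rot: [0.729, 0.684, -0.001, -0.001]
force: [0.1, -0.6, 0.3]
gripper_width: 0.005
```

```bash
python3 tip.py; python3 -c "
from h import *
f=manip.grab_frame('scene')
cv2.imwrite('pics/s7.png',cv2.resize(f[170:310,290:450],None,fx=4,fy=4)[...,::-1])"
```

```text
t 13.4 tcp [0.6055 0.0771 0.1639] in tipper [ 0.0767 -0.0809] yaw y -3.67 tilt [-0.002 -0.    -1.   ] F [ 0.1 -0.6  0.3] w 0.005348146449599394
```

View pics/s7.png

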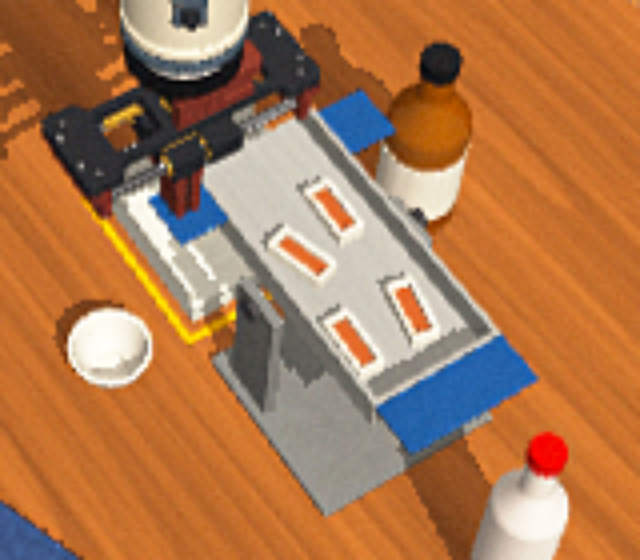

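The closed fingers are over the blue tab at (190,215) in the crop, clear of the boats. I'll push down.

Emit:
send_rows([
  [[0,0,0.006],[0,0,0],0.0],
  [[0,0,0.006],[0,0,0],0.0],
  [[0,0,0.006],[0,0,0],0.0],
  [[0,0,0.006],[0,0,0],0.0],
  [[0,0,0.006],[0,0,0],0.0],
  [[0,0,0.006],[0,0,0],0.0],
  [[0,0,0.006],[0,0,0],0.0],
  [[0,0,0.006],[0,0,0],0.0],
  [[0,0,0.006],[0,0,0],0.0],
  [[0,0,0.006],[0,0,0],0.0],
  [[0,0,0.005],[0,0,0],0.0],
  [[0,0,0.004],[0,0,0],0.0],
  [[0,0,0],[0,0,0],0.0],
  [[0,0,0],[0,0,0],0.0],
  [[0,0,0],[0,0,0],0.0],
  [[0,0,0],[0,0,0],0.0],
])

```text
time_s: 15.05
tcp_pos: [0.6059, 0.0777, 0.0951]
tool_rot: [0.729, 0.684, -0.0, -0.0]
force: [-0.6, 0.4, 0.6]
gripper_width: 0.004
```

```bash
python3 tip.py; python3 -c "
from h import *
f=manip.grab_frame('scene')
cv2.imwrite('pics/s8.png',cv2.resize(f[170:310,290:450],None,fx=4,fy=4)[...,::-1])"
```

```text
t 15.05 tcp [0.6059 0.0777 0.0951] in tipper [ 0.077  -0.0803] yaw y -3.63 tilt [-0.001  0.    -1.   ] F [-0.6  0.4  0.6] w 0.0042192657836460845
```

View pics/s8.png

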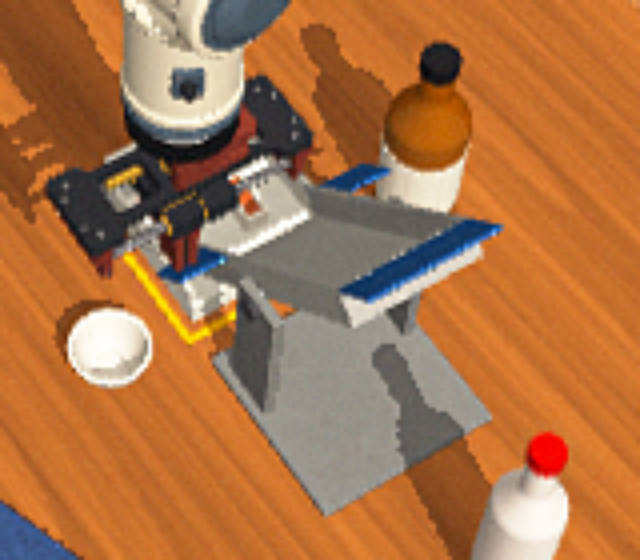

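Emit:
send_rows([
  [[0,0,-0.02],[0,0,0],0.0],
  [[0,0,-0.045],[0,0,0],0.0],
  [[0,0,-0.045],[0,0,0],0.0],
  [[0,0,-0.045],[0,0,0],0.0],
  [[0,0,-0.045],[0,0,0],0.0],
  [[0.01,-0.038,-0.015],[0,0,0],0.0],
  [[0.01,-0.039,0],[0,0,0],0.0],
  [[0,0,0],[0,0,0],0.0],
  [[0,0,0],[0,0,0],0.0],
])

```text
time_s: 16.0
tcp_pos: [0.5303, 0.1027, 0.311]
tool_rot: [0.729, 0.685, 0.0, 0.0]
force: [1.1, -0.0, 0.7]
gripper_width: 0.004
```

```bash
python3 tip.py; python3 look.py w9
python3 - <<'E'
from h import *
d=np.load("pics/w9.npz"); f=d['f']; c=(d['K'],d['R'],d['t'])
O=np.array([.5338,.1624]);a=np.radians(-3.4);A=np.array([[np.cos(a),np.sin(a)],[-np.sin(a),np.cos(a)]])
# boats' orange content reference colour from s7
s=cv2.cvtColor(cv2.imread("pics/s7.png"),cv2.COLOR_BGR2HSV); print("ref hsv",s[210,335],s[307,408],"wood",s[450,600])
for k in blobs(f,(4,120,90),(11,215,255),40)[0]:
    r=cv2.minAreaRect(k); P=A@(ray(c,r[0],.008)[0]-O)
    if abs(P[0])<.1 and -.25<P[1]<.15: print(np.round(r[0]),cv2.contourArea(k),(P*1000).round())
E
```

```text
t 16.0 tcp [0.5303 0.1027 0.311 ] in tipper [ 0.     -0.0598] yaw y -3.59 tilt [ 0.001  0.    -1.   ] F [ 1.1 -0.   0.7] w 0.003609588540636602
16.05 [0.5308 0.1023 0.3105] [[0.063, 0.998, 0.0], [0.998, -0.063, -0.0], [-0.0, 0.0, -1.0]] [ 0.5 -0.9  0. ]
ref hsv [ 10 210 232] [ 10 207 233] wood [ 14 198 220]
[310. 262.] 391.0 [ -20. -222.]
[334. 243.] 377.0 [  16. -191.]
[309. 214.] 191.5 [ -20. -145.]
```

Run:
```python
from h import *
d=np.load("pics/w9.npz"); f=d['f']; c=(d['K'],d['R'],d['t'])
O=np.array([.5338,.1624]);a=np.radians(-3.4);A=np.array([[np.cos(a),np.sin(a)],[-np.sin(a),np.cos(a)]])
for lo,hi in(((2,80,50),(13,230,255)),):
  for k in blobs(f,lo,hi,15)[0]:
    r=cv2.minAreaRect(k); P=A@(ray(c,r[0],.008)[0]-O)
    if abs(P[0])<.075 and -.26<P[1]<.15: print(np.round(r[0]),cv2.contourArea(k),(P*1000).round())
cv2.imwrite("pics/w9c.png",cv2.resize(f[60:300,200:440],None,fx=2.4,fy=2.4,interpolation=2)[...,::-1])
```

```text
[308. 214.] 213.5 [ -21. -145.]
[374. 163.] 17.5 [ 70. -71.]
```

View pics/w9c.png

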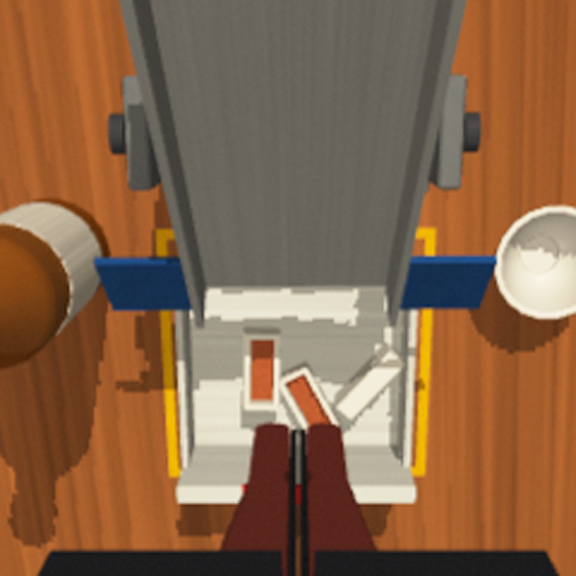

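The tray is tipped. Three boats show in the pan at (260,370), (310,400) and overturned at (370,385) in the crop. The fingers may hide the fourth. I'll move over the rear flange, staying clear of it, and count them by numbers.

Emit:
send_rows([
  [[0.043,0,0],[0,0,0],0.0],
  [[0.043,0,0],[0,0,0],0.0],
  [[0.042,0,0],[0,0,0],0.0],
  [[0,0,0],[0,0,0],0.0],
  [[0,0,0],[0,0,0],0.0],
])

```text
time_s: 16.55
tcp_pos: [0.5394, 0.2304, 0.3091]
tool_rot: [0.729, 0.685, -0.001, -0.0]
force: [0.3, -0.7, 0.1]
gripper_width: 0.006
```

```bash
python3 tip.py
cat > boats.py <<'E'
from h import *
O=np.array([.5338,.1624]);a=np.radians(-3.4);A=np.array([[np.cos(a),np.sin(a)],[-np.sin(a),np.cos(a)]])
for n in("top","scene"):
    c=cam(n); f=manip.grab_frame(n)
    for lo,hi in(((3,110,90),(12,225,255)),):
        for k in blobs(f,lo,hi,3)[0]:
            r=cv2.minAreaRect(k); P=A@(ray(c,r[0],.01)[0]-O)
            if abs(P[0])<.07 and -.21<P[1]<-.06: print(n,np.round(r[0]),cv2.contourArea(k),(P*1000).round())
    # rectified map of pan floor, 4 mm cells: o=orange, #=bright, .=dim, g=very dark
    X,Y=np.meshgrid(np.arange(-66,67,4),np.arange(-72,-212,-6)); P=np.c_[X.ravel(),Y.ravel()]/1000@A+O
    uv=proj(c,np.c_[P,np.full(len(P),.008)]).astype(np.float32).reshape(*X.shape,2)
    g=cv2.cvtColor(cv2.remap(f,uv,None,1),cv2.COLOR_RGB2HSV)
    print("\n".join("".join("o" if 110<q[1] and q[2]>90 else "g" if q[2]<70 else str(int(q[2])//26) for q in r) for r in g))
E
python3 boats.py
python3 - <<'E'
from h import *
d=np.load("pics/w9.npz"); f=d['f']; c=(d['K'],d['R'],d['t'])
g=cv2.cvtColor(f,cv2.COLOR_RGB2HSV)
print("w9 tray floor rows V mean/std, S max:")
for r in range(2,180,14): s=g[r,275:365]; print(r,s[:,2].mean().round(),s[:,2].std().round(1),s[:,1].max())
E
```

```text
t 16.55 tcp [0.5394 0.2304 0.3091] in tipper [0.0016 0.0682] yaw y -3.58 tilt [-0.002 -0.001 -1.   ] F [ 0.3 -0.7  0.1] w 0.005846510788563057
top [296. 226.] 20.5 [ -18. -140.]
top [304. 219.] 16.5 [   8. -165.]
top [314. 220.] 6.5 [   6. -205.]
3333333444444444444444444444444333
oooooo3455554444454444454444444333
4555544566666666666666666666665445
5666655666666666666666666666666545
4666666777788888776777777766666655
5688888888988888888888888866668755
5688999999999999999888888876668655
4677788888888887788888888766668655
566666666666oo66666666666666668765
576666666676oo66666666666666668765
57766666667ooo77666666666666677765
57766666667ooo87676666666666799866
57766666678ooo78887766666668999865
67766666678ooo88ooo776666789987655
58888888768ooo88oooo88877999876655
58899998767787778ooo89878998777655
589999987666667678ooo7877776788655
5889999876666787678ooo876668898655
58999999766667886678oo876788888655
5888888888888888866888767888888655
5888888888888898887777788899998766
46887666778oooooooooooooooo9998888
45665555656oooooooooooooooo7666667
oooooooooooooooooooooooooooooooooo
scene [338. 2
[... 450 characters left out ...]
7788ooo9667766777777776898556
457777788ooo9667998677777778899855
558999999ooo9698oo9988988899998855
569999998ooo9698ooo989999999879755
569999998ooo96898oo998999997789855
569999999999979998oo99999977999855
579999999777779999ooo9898779999855
5799999998787899999oo9987899999855
5699999999999999999999878999999755
6799898988989899999888999989999855
7999988888888888888888888888889855
976666888888888888888888888888975o
755557988888888888888888888888977o
w9 tray floor rows V mean/std, S max:
2 80.0 1.4 200
16 79.0 1.3 201
30 105.0 2.3 35
44 105.0 2.2 33
58 105.0 2.0 34
72 105.0 2.0 34
86 105.0 2.0 36
100 105.0 1.8 34
114 105.0 1.7 35
128 105.0 3.4 38
142 104.0 7.5 36
156 103.0 8.2 37
170 102.0 8.9 68
```

All four boats have left the tray: its floor is uniformly grey from lip to rear wall. At least three are in the pan. Next I'll push the rear flange down along its arc.

Emit:
send_rows([
  [[0.003,-0.0015,0.028],[0,0,0],0.0],
  [[0.003,0,0.022],[0,0,0],0.0],
  [[0,0,0.007],[0,0,0],0.0],
  [[0.007,0,0.007],[0,0,0],0.0],
  [[0.007,0,0.007],[0,0,0],0.0],
  [[0.006,0,0.007],[0,0,0],0.0],
  [[0.007,0,0.008],[0,0,0],0.0],
  [[0.007,0,0.008],[0,0,0],0.0],
  [[0.006,0,0.009],[0,0,0],0.0],
  [[0.005,0,0.01],[0,0,0],0.0],
  [[0.005,0,0.01],[0,0,0],0.0],
  [[0.004,0,0.01],[0,0,0],0.0],
  [[0.003,0,0.01],[0,0,0],0.0],
  [[0.002,0,0.009],[0,0,0],0.0],
  [[0.001,0,0.005],[0,0,0],0.0],
  [[0,0,0.002],[0,0,0],0.0],
  [[0,0,0],[0,0,0],0.0],
  [[0,0,0],[0,0,0],0.0],
])

```text
time_s: 18.45
tcp_pos: [0.5412, 0.2958, 0.1552]
tool_rot: [0.729, 0.684, 0.001, 0.0]
force: [-5.9, -2.4, 15.9]
gripper_width: 0.006
```

```bash
python3 tip.py
```

```text
t 18.45 tcp [0.5412 0.2958 0.1552] in tipper [-0.0006  0.1336] yaw y -3.65 tilt [ 0.002  0.001 -1.   ] F [-5.9 -2.4 15.9] w 0.006441790656372021
```

The tray is on its stop: the TCP stands at z = 0.155 with 16 N. I'll back off and look over the pan and flange.

Emit:
send_rows([
  [[0,0,-0.02],[0,0,0],0.0],
  [[0,0,-0.045],[0,0,0],0.0],
  [[0,0,-0.045],[0,0,0],0.0],
  [[0,0,-0.04],[0,0,0],0.0],
  [[-0.04,0,0],[0,0,0],0.0],
  [[-0.045,0,0],[0,0,0],0.0],
  [[-0.045,0,0],[0,0,0],0.0],
  [[-0.045,0,0],[0,0,0],0.0],
  [[-0.045,0,0],[0,0,0],0.0],
  [[-0.045,0,0],[0,0,0],0.0],
  [[-0.045,0,0],[0,0,0],0.0],
  [[-0.04,0,0],[0,0,0],0.0],
  [[0,0,0],[0,0,0],0.0],
  [[0,0,0],[0,0,0],0.0],
])

```text
time_s: 19.85
tcp_pos: [0.5189, -0.054, 0.3008]
tool_rot: [0.73, 0.683, -0.0, -0.001]
force: [-0.1, -0.2, -0.1]
gripper_width: 0.006
```

```bash
python3 tip.py; python3 look.py w10; python3 pan.py w10
cat > map.py <<'E'
from h import *; import sys
d=np.load(f"pics/{sys.argv[1]}.npz"); f=d['f']; c=(d['K'],d['R'],d['t'])
O=np.array([.5338,.1624]);a=np.radians(-3.4);A=np.array([[np.cos(a),np.sin(a)],[-np.sin(a),np.cos(a)]])
X,Y=np.meshgrid(np.arange(-78,79,2),np.arange(-100,-214,-3)); P=np.c_[X.ravel(),Y.ravel()]/1000@A+O
uv=proj(c,np.c_[P,np.full(len(P),.01)]).astype(np.float32).reshape(*X.shape,2)
g=cv2.cvtColor(cv2.remap(f,uv,None,1),cv2.COLOR_RGB2HSV)
for y,r in zip(Y[:,0],g): print("%4d "%y+"".join("o" if 90<q[1] and q[2]>70 else "g" if q[2]<60 else "%x"%(int(q[2])//16) for q in r))
E
python3 map.py w10
```

```text
t 19.85 tcp [ 0.5189 -0.054   0.3008] in tipper [-0.002  -0.2169] yaw y -3.78 tilt [-0.001  0.    -1.   ] F [-0.1 -0.2 -0.1] w 0.005890931907153086
19.9 [ 0.519 -0.053  0.301] [[0.064, 0.998, -0.001], [0.998, -0.064, 0.001], [0.0, -0.001, -1.0]] [ 0.4 -0.4  0. ]
stripe tipper mm [  -0.6 -200.4] [ 9.4 58. ] 89.62
yellow x [-80.6 -78.4 -73.4] ymin -217.6
yellow x [75.3 78.4 80.8] ymin -218.5
-100 oobb745abbbbbbbbbbbbbabbbbbbbbbbbbbbbabbbbbbabbbbbbbbbbbbbaaabbbabbbb876545abbo
-103 obba744abbbbbbbbbbbbbbbbbbbbbbbbbbbbbabbbbbbabbbbbbbbbabbbaaabbbbbbbb877555abco
-106 obba645bbbbbbbbbbbbbbabbbbbbbbbbbbbbbabbabbbabbbbbabbbbbbbbaabbbabbba777555abbo
-109 oobb745abbbbbbbbbbbbbabbbbbbbbbbbbbbbabbbbbbaabbbbbbbbbbbbaaabbbabbba777555aboo
-112 oo98546ababbbbbbbbbbbbbbbbbbbbbbbbbbbabaabbaaabbbbbbbababaaaaaaaaaaaa7775568ooo
-115 oooo99668aaaaaaaaaaaaaaaaaaaaaaaaaaaa99999999999999aaadeebaaaaaaabedaa879ddoooo
-118 oooo99658aaaaaaaaaaaaaaabbbbbbbbbbaaaaaaaaaaaaaaaaaaaaeeebaaaaaaaaedaa878ddoooo
-121 oooo99658aaaaaaaaaaaaaaabbooooooobaaaaaaaaaaaaaaaaaaaaeeebaaaaaaaaedaa878edoooo
-124 oooo99658aaaaaaaaaaaaa
[... 1822 characters left out ...]
eeeeeeeeeba87899oooo
-190 oooo99658aaaaaaaaaaaaaaaaaaaaaaaaaaaaaaaaaaabaaaaaaaaadeeeeeeeeeeeedaa87899oooo
-193 oooo996589999999999aaaaaaaaaaaaaaaaaaaaaaaaaaaaaaaaaaadeeeeeeeeeeeedaa8779aoooo
-196 oooo9966666666666666666666667777777777777777777777777778999998888888777789aoooo
-199 oooo88666666666666666666666666666666666666666666666666666666666666666666789oooo
-202 ooo79acccbbbbbbbbbbbbboooooooooooooooooooooooooooooooooo87667998777676678889ooo
-205 ooaadeeeeeeeeeeeeeeeeeooooooooooooooooooooooooooooooooooeeaaaeeeeeeeeeeeeeeeeoo
-208 ooaadeeeeeeeeeeeeeeeeeooooooooooooooooooooooooooooooooooeebaaeeeeeeeeeeeeeeedoo
-211 ooaadeeeeeeeeeeeeeeeeeooooooooooooooooooooooooooooooooooebaadeeeeeeeeeeeeeeedoo
```

Emit:
send_rows([
  [[-0.027,-0.022,0],[0,0,0],0.0],
  [[-0.027,-0.022,0],[0,0,0],0.0],
  [[0,0,0.025],[0,0,0],0.0],
  [[0,0,0.025],[0,0,0],0.0],
  [[0,0,0],[0,7.5,0],0.0],
  [[0,0,0],[0,7.5,0],0.0],
  [[0,0,0],[0,7.5,0],0.0],
  [[0,0,0],[0,7.5,0],0.0],
  [[0,0,0],[0,7.5,0],0.0],
  [[0,0,0],[0,7.5,0],0.0],
  [[0,0,0],[0,0,0],0.0],
  [[0,0,0],[0,0,0],0.0],
])

```text
time_s: 21.1
tcp_pos: [0.472, -0.1038, 0.2509]
tool_rot: [0.674, 0.632, 0.278, -0.262]
force: [-0.4, 0.2, 0.4]
gripper_width: 0.003
```

```bash
python3 tip.py; python3 look.py w11; sed -i 's/np.arange(-100,-214,-3)/np.arange(-64,-140,-2)/' map.py; python3 map.py w11
```

```text
t 21.1 tcp [ 0.472  -0.1038  0.2509] in tipper [-0.0459 -0.2694] yaw y -3.59 tilt [ 0.043  0.705 -0.708] F [-0.4  0.2  0.4] w 0.0032534649455233824
21.15 [ 0.4722 -0.1035  0.252 ] [[0.043, 0.998, 0.044], [0.708, -0.062, 0.704], [0.705, 0.0, -0.709]] [-0.1 -0.9 -0.2]
 -64 oooooo8oooooooooooooooooooooooooooooooooooooooooooooooooooooooooooooooooooodooo
 -66 oooooo9ooooooooooooooooooooooooooooooooooooooooooooooooooooooooooooooooooocedoo
 -68 oooooo98ooooooooooooooooooooooooooooooooooooooooooooooooooooooooooooooooooceooo
 -70 oooooo989999999999999999999999999999999999999999999999999ceeea99999999eeeabeooo
 -72 oooooo989999999999999999999999999999999999999999999999999bddda99999999cdc8ceooo
 -74 ooooo897888888888888888888888888888888888888888888888888889998888888889987beooo
 -76 ooooo897888888888888888888888888888888888888888888888888888888888888888877beooo
 -78 ooooo897888888888888888888888888888888888888888888888888888888888888888777beooo
 -80 ooooo897888888888888888888888888888888888888888888888888888888888888888777aeooo
 -82 ooooo8977888888888888888888888888888888888888888888888888888888
[... 1696 characters left out ...]
999999ceda97777beooo
-124 ooooo8978999999999999999aaaoooooooaa999999999999999999eec99999999deeeb8777beooo
-126 ooooo8979999999999999999aa9oooooooaa99999999999999999aeec99999999deffeb777beooo
-128 ooooo8978999999999999999aa9oooooooaa99999999999999999adec99999999effffeb77beooo
-130 ooooo8978999999999999999aa9oooooooaa999999999999999999deb9999999cefffffe87ceooo
-132 ooooo89899a999aa99a9a99aaaooooooooaa999999999999999999deb999999cfffffffd87ceooo
-134 ooooo8989999999999999a9aaaooooooo9aa999999999999999999deb99999ceffffffe977beooo
-136 ooooo897999999999999999aaaooooooo9aa999999999999999999eeb9999beffffffea777beooo
-138 ooooo8978999999999999999aaooooooo9aa999999a99999999999eea999beffffffeb8777beooo
```

The pan is clear under the lip, so the fourth boat is not there. I'll check the level tray and the surroundings in both fixed views.

Run:
```python
from h import *
O=np.array([.5338,.1624]);a=np.radians(-3.4);A=np.array([[np.cos(a),np.sin(a)],[-np.sin(a),np.cos(a)]])
for n in("top","scene"):
    c=cam(n); f=manip.grab_frame(n); np.save(f"pics/{n}12.npy",f)
    print(n,"tray level map z=.133")
    X,Y=np.meshgrid(np.arange(-50,51,3),np.arange(120,-122,-6)); P=np.c_[X.ravel(),Y.ravel()]/1000@A+O
    uv=proj(c,np.c_[P,np.full(len(P),.133)]).astype(np.float32).reshape(*X.shape,2)
    g=cv2.cvtColor(cv2.remap(f,uv,None,1),cv2.COLOR_RGB2HSV)
    for y,r in zip(Y[:,0],g): print("%4d "%y+"".join("o" if 90<q[1] and q[2]>70 else "%x"%(int(q[2])//16) for q in r))
    old=cv2.imread(f"pics/{n}0.png")[...,::-1]
    df=cv2.absdiff(f,old).max(2)>45
    for k in cv2.findContours(df.astype(np.uint8),0,2)[0]:
        if cv2.contourArea(k)>=6:
            x,y,w,h=cv2.boundingRect(k); print("diff",(x,y,w,h),f[y+h//2,x+w//2])
```

```text
top tray level map z=.133
 120 8898889999888889999878888999998888
 114 8987666666666666666666666666666667
 108 8987777777777777777777777777777777
 102 8a98777777777777777777777777777776
  96 8a98777777777777777777777777777776
  90 7ba8888887888888888888778788888876
  84 8abbbbbbbaaaabbbbbbaabaaabbbbbba76
  78 7abbbbbbbbbbbbbbbbbbbbbbbbbbbbba87
  72 7abbbbbbbbbbbbbbbbbbbbbbbbbbbbb877
  66 8abbbbbbbbbbbbbbbbbbbbbbbbbbbbb876
  60 7abbbbbbbbbbbbbbbbbbbbbbbbbbbbb977
  54 8abbbbbbbbbbbbbbbbbbbbbbbbbbbba977
  48 8abbbbbbbbbbbbbbbbbbbbbbbbabbbb977
  42 8abbbbbbbbbbbbbbbbbbbbbbbbaabbb977
  36 8abbbbbbbbbbbbbbbbbabbbbbbbbbbb976
  30 7abbbbbbbbbbbbbbbbbbbbbbbbbbbbba87
  24 7abbbbbbbbbbbbbbbbbbbbbbbbbbbba977
  18 7abbbbbbbbbbbbbbbbbbbbbbaabbbba977
  12 7abbbbbbbbbbbbbbabbbbbbbbbbbbbba87
   6 7abbbbbbbbbbbbbbbbbbbbbbbbbbbbb977
   0 8abbbbbbbbbbbbbbbbbbbbbbbbbbbbb877
  -6 8abbbbbbbbbbbbbbbbbbbbbbbbbbbbb977
 -12 8abbbbbbbbbbbbbbbbbbabbbbbbbbba977
 -18 8abbbbbbbbbbbbbbbbbbbbbbbbbbbbb977
 -24 7abbbbbbbbbbbbbbbbbbbbbbbbbbbbb987
 -30 7abbbbbbbbbbbbbbbbbbbbbbbbbabbb976
 -36 7bbbbbbbbbbbbbbbbbbbbbbbbbbbb
[... 2504 characters left out ...]
6 68deddddddddddddddddddddddddddeboo
 -72 68dddddddddddddddddddddddddddddaoo
 -78 69eddddddddddddddddddddddddddddboo
 -84 69ddddedddddddddddddddddddddddeboo
 -90 68cdddddddddddddddddddddddddddeaoo
 -96 69dddddeddddddddddddddddddddddeboo
-102 6aedddddddddddddddddddddddddddeaoo
-108 69ddddddddddddddddddddddddddddeaoo
-114 68ddddddddcdccddddddddddddddddec76
-120 oooooooooob88899a9a99aaa9aaa99cd67
diff (369, 246, 17, 18) [215 206 193]
diff (384, 238, 16, 18) [219 214 202]
diff (355, 226, 19, 14) [215 208 196]
diff (364, 214, 16, 17) [219 213 198]
diff (310, 190, 47, 61) [ 35 103 177]
diff (560, 156, 80, 128) [230 134  55]
diff (433, 149, 11, 4) [196 179 152]
diff (248, 0, 392, 257) [235 214 171]
```

Run:
```python
from h import *
O=np.array([.5338,.1624]);a=np.radians(-3.4);A=np.array([[np.cos(a),np.sin(a)],[-np.sin(a),np.cos(a)]])
ch="0123456789abcdefghijklmnopqrstuvwxyz"
d=np.load("pics/w10.npz"); f=d['f']; c=(d['K'],d['R'],d['t'])
X,Y=np.meshgrid(np.arange(16,72,1),np.arange(-114,-198,-2)); P=np.c_[X.ravel(),Y.ravel()]/1000@A+O
uv=proj(c,np.c_[P,np.full(len(P),.01)]).astype(np.float32).reshape(*X.shape,2)
g=cv2.cvtColor(cv2.remap(f,uv,None,1),cv2.COLOR_RGB2HSV)
for y,r in zip(Y[:,0],g): print("%4d "%y+"".join("." if 90<q[1] else ch[int(q[2])//8] for q in r))
d=np.load("pics/w6.npz"); f=d['f']; c=(d['K'],d['R'],d['t'])
print("w6 before boats"); X,Y=np.meshgrid(np.arange(16,72,2),np.arange(-130,-198,-5)); P=np.c_[X.ravel(),Y.ravel()]/1000@A+O
uv=proj(c,np.c_[P,np.full(len(P),.003)]).astype(np.float32).reshape(*X.shape,2)
g=cv2.cvtColor(cv2.remap(f,uv,None,1),cv2.COLOR_RGB2HSV)
for y,r in zip(Y[:,0],g): print("%4d "%y+"".join("." if 90<q[1] else ch[int(q[2])//8] for q in r))
```

```text
-114 kkkkkkkllllllmoqqqqolkjkkkkkkkkkkkkkloppnljihhgeedgkmnn.
-116 kkkkkkkkkkkkkpssssspmkkkkkkkkkkkkkkklrssqnkkkjhfeeiosssq
-118 kkkkkkkkkkkkkpsssssqmkkkkkkkkkkkkkkklrssqnkkkjhfeehorsr.
-120 kkkkkkkkkkkkkpsssssqmkkkkkkkkkkkkkkklqssrnkkkjhfeehpssr.
-122 kkkkkkkkkkkkkpsttttqnkkkkkkkkkkklkkklrstrolkkkifeehqssr.
-124 kkkkkkkkkkkkkorstttqnkkkkkkkkkkkkkkkkqssrnlkkkjgfegpssr.
-126 kkkkkkkkkkkkkknrssspmkkkkkkkkkkkkkklorssrnkkkkigfegprsr.
-128 kkkkkkkkkkkkkknrttqmkkkkkkkkkkkkkkklrssrolkkkkhfefhprsr.
-130 lklkkkkkkkkkkknrstqmkkkkkkkkkkkkkkkkmprttspmlkhfefhprsr.
-132 llllkkkkkkkkkknsttqnkkkkkkkkkmpqqpnmpsuuuuuspmifeegorss.
-134 lllllllklllkllnsttqnlllllllllmrsqoostuuuuuuuutojfehorss.
-136 lllllllllllllknsttqnlklllkkkklnmortuuuuuuuuuuurnifjorss.
-138 lllllllllllkllnsttrnlllkkkkkkjlqtuuuuuuuuuuuuurmhfjorsr.
-140 llkkllkkkklkkknrttrnkkklklkjlqtuuuuuuuuuuuuuusmheeinrsr.
-142 kklkkkkllklkklmrstspmllkkjlpsuuuuuuuuuuuuuutqmifeejorsr.
-144 kkkkkkkkkkkkkmqstttsolkkkortuuuuuuuuuuuuutroljhfeejprsr.
-146 kkkkkkkkkkkkknrssttsollostuuuuuuuuuuuuutrolkkjhfeejorsq.
-148 kkkkkkkkkkkkknrtstsrooqtuuuuuuuuuuuuutrom
[... 1295 characters left out ...]
ttttttqnllljheeegijjj.
-192 kkkkkkkkkkkklprsttttttttttttttttttttttttqmkkkjgeeegijjj.
-194 kkkkkjkkkkkkloprsssttstttssssssssssssssspmjjjigeeefijjk.
-196 eeeeefffffffeffghiiiiiiiiiihhhhhhhhhhhhhgfeffeeeeegijjk.
w6 before boats
-130 mmmmmmmmtummmmmmmmotsmmlfptq
-135 mmmmmmmmuunmmmmnuuuutmmlfotq
-140 mmmnmmmmuunmnmnnuuuuutnmfptq
-145 mmmmmmmrttqmmmottutttpmlfrtq
-150 mnnmnmmsuuuuuuuuuuuuuqmmfrtp
-155 mmmmmmmsuuuuuuuuuuuuupmmfrtq
-160 mmnnnnmntuuuuuuuuuuuunmlfqtp
-165 mmmnnmmmuuuuuuuuuuuuunmlfpsp
-170 mmmmmmmmtuutttutttttrmlkfkl.
-175 mmmmmmmmuuuuuuuuuuuurmmkfjl.
-180 mmmmmmmnuuuuuuuuuuuuusmlfkl.
-185 lllllllstttttttttttttnlkfkl.
-190 mmmmmnmtuuuuuuuuuuuuupnmfkl.
-195 .......uummmruuuuuuuuuuuuuuu
```

Run:
```python
from h import *
O=np.array([.5338,.1624]);a=np.radians(-3.4);A=np.array([[np.cos(a),np.sin(a)],[-np.sin(a),np.cos(a)]])
ch="0123456789abcdefghijklmnopqrstuvwxyz"
for n in("w10","w11"):
    d=np.load(f"pics/{n}.npz"); f=d['f']; c=(d['K'],d['R'],d['t']); print(n,"cam tipper",(A@((-c[1].T@c[2])[:2]-O)).round(3),(-c[1].T@c[2])[2].round(3))
    X,Y=np.meshgrid(np.arange(-38,32,1),np.arange(-104,-196,-2)); P=np.c_[X.ravel(),Y.ravel()]/1000@A+O
    uv=proj(c,np.c_[P,np.full(len(P),.015)]).astype(np.float32).reshape(*X.shape,2)
    g=cv2.cvtColor(cv2.remap(f,uv,None,1),cv2.COLOR_RGB2HSV)
    for y,r in zip(Y[:,0],g): print("%4d "%y+"".join("." if 90<q[1] else ch[int(q[2])//6] for q in r))
```

```text
w10 cam tipper [-0.001 -0.137] 0.463
-104 utttttttttuuuuuuuttttuutttuuuuuvuttuutttttttttttttttttuuuuttttuutttttt
-106 utttttttttuuuuuuttttttuttuuuuuuvutstuttttttttttttttttuuuuuttttuutttttt
-108 uutttttttttuuuuutttttttutuuuuuuuutttutttttttttttttttttuuuutttttuuttttt
-110 uttsttttttuuuuuuttttttttttuuuuuvutttuuttttttttttttttttuuuutttttttttttt
-112 utttttttttuuuuuuutttttttttuuuuuvuttuuttttttttttsttttttuuuutttttttttttt
-114 rrrqqrrrrrrrrrrrrrrrrrrsttttttttsrqrrrqqqqqrrrqqqqqqrrrrrrrrrsttssstwyTraceback (most recent call last):
  File "<stdin>", line 9, in <module>
  File "<stdin>", line 9, in <genexpr>
IndexError: string index out of range
```

Run:
```python
from h import *
O=np.array([.5338,.1624]);a=np.radians(-3.4);A=np.array([[np.cos(a),np.sin(a)],[-np.sin(a),np.cos(a)]])
ch="0123456789abcdefghijklmnopqrstuvwxyzABCDEFGHIJKLMN"
for n in("w10","w11"):
    d=np.load(f"pics/{n}.npz"); f=d['f']; c=(d['K'],d['R'],d['t']); print(n,"cam tipper",(A@((-c[1].T@c[2])[:2]-O)).round(3),(-c[1].T@c[2])[2].round(3))
    X,Y=np.meshgrid(np.arange(-38,32,1),np.arange(-106,-196,-2)); P=np.c_[X.ravel(),Y.ravel()]/1000@A+O
    uv=proj(c,np.c_[P,np.full(len(P),.015)]).astype(np.float32).reshape(*X.shape,2)
    g=cv2.cvtColor(cv2.remap(f,uv,None,1),cv2.COLOR_RGB2HSV)
    for y,r in zip(Y[:,0],g): print("%4d "%y+"".join("." if 90<q[1] else ch[int(q[2])//6] for q in r))
```

```text
w10 cam tipper [-0.001 -0.137] 0.463
-106 utttttttttuuuuuuttttttuttuuuuuuvutstuttttttttttttttttuuuuuttttuutttttt
-108 uutttttttttuuuuutttttttutuuuuuuuutttutttttttttttttttttuuuutttttuuttttt
-110 uttsttttttuuuuuuttttttttttuuuuuvutttuuttttttttttttttttuuuutttttttttttt
-112 utttttttttuuuuuuutttttttttuuuuuvuttuuttttttttttsttttttuuuutttttttttttt
-114 rrrqqrrrrrrrrrrrrrrrrrrsttttttttsrqrrrqqqqqrrrqqqqqqrrrrrrrrrsttssstwy
-116 rrrrrrrssttttttsssstssssssssssrrrrrrrrrrrrrrrrqrrrrrqrrrrrrrrrrrrrtzBC
-118 rrrrssrstuuuuttuuuuuuuuuuuuutrrrrrrrrrrrsrrrrrrrrrrrrrrrrrrrrrrrrrtACC
-120 rrrrrrrsuuusrqqrrrrrrrrrstuutrrrrrrrrrrrrrrrrrrrrrrrrrrrrrrrrrrrrrtACC
-122 rrrsrrstuuur..............tutrrrrrrrrrrrrrrsrrrrrrrrrrrrrrrrrrrrrrtACC
-124 ssssrrstuuuq..............tutrrrrrrrrrrrssrrrrrrrrrrrrrrrrrrrrrrrrsyBC
-126 rrrrrrrtuuuq.............qtusqqrrrrrrrrrrrrqqrqqqqrrrrrrrrrrrrqqrrqqxB
-128 ssssssstuuuq..............tusrrrrrssssssssssssrsssrsrrrrrrrrrrrrrrsrxB
-130 ssssssstuuuq..............tusrrsssssssssssssrrsrrrrrrsrrsrrrrrrrrrrrxB
-132 rsssssstuutp.............qtutssssssssssssssssssssssrrsssssrrrrrrrrrrxB
[... 5113 characters left out ...]
....prsssrqqqqqq
-178 ..................ssssssssssssssssssssr.rtu.................stutssssss
-180 ......................................................................
-182 ......................................................................
-184 ......................................................................
-186 ......................................................................
-188 ......................................................................
-190 ......................................................................
-192 ......................................................................
-194 ...................mmnmmnmmmmmmmmmmmmmmmmmmnnnmmmmnmnmmnmmmmmmmmmmnmnn
```

The 4th boat is found. In w11 the boat at (-20,-140) shows two stacked rims, at the near end (y=-156 and -164). Its upper rim is at z ≈ 0.027, against 0.015 for a single flat boat. So all four are in the pan, two of them stacked. I'll retract and check the bystanders.

Emit:
send_rows([
  [[0.03,-0.02,-0.03],[0,0,0],0.0],
  [[0.03,-0.03,-0.03],[0,0,0],0.0],
  [[0.0,-0.03,0],[0,-7.5,0],0.0],
  [[0,0,0],[0,-7.5,0],0.0],
  [[0,0,0],[0,-7.5,0],0.0],
  [[0,0,0],[0,-7.5,0],0.0],
  [[0,0,0],[0,0,0],0.0],
  [[0,0,0],[0,0,0],0.0],
])

```text
time_s: 22.05
tcp_pos: [0.3931, -0.0978, 0.3362]
tool_rot: [0.722, 0.68, 0.096, -0.088]
force: [-0.1, 0.0, -0.2]
gripper_width: 0.011
```

```bash
python3 tip.py
python3 - <<'E'
from h import *
P={"bottle":(.395,.098,.19),"dish":(.669,.076,.03),"wash":(.5442,.3737,.2),"stand":(.623,-.211,.01)}
for n in("top","scene"):
    f=manip.grab_frame(n); o=np.ascontiguousarray(cv2.imread(f"pics/{n}0.png")[...,::-1]); c=cam(n)
    for k,p in P.items():
        u,v=proj(c,[p])[0].round().astype(int); t=o[v-9:v+10,u-9:u+10]; s=f[v-17:v+18,u-17:u+18]
        m=cv2.matchTemplate(s,t,cv2.TM_CCOEFF_NORMED); _,mx,_,loc=cv2.minMaxLoc(m); print(n,k,(u,v),"shift px",(loc[0]-8,loc[1]-8),round(mx,3))
E
```

```text
t 22.05 tcp [ 0.3931 -0.0978  0.3362] in tipper [-0.125 -0.268] yaw y -3.45 tilt [ 0.019  0.258 -0.966] F [-0.1  0.  -0.2] w 0.010596889730045874
top bottle (np.int64(269), np.int64(253)) shift px (0, 0) 0.996
top dish (np.int64(283), np.int64(182)) shift px (0, 0) 0.999
top wash (np.int64(184), np.int64(206)) shift px (0, 0) 0.996
top stand (np.int64(359), np.int64(195)) shift px (0, 0) 0.984
scene bottle (np.int64(399), np.int64(184)) shift px (0, 0) 0.995
scene dish (np.int64(316), np.int64(255)) shift px (0, 0) 0.999
scene wash (np.int64(425), np.int64(281)) shift px (0, 0) 0.996
scene stand (np.int64(278), np.int64(189)) shift px (0, 0) 0.994
```

All bystanders are unmoved, the arm is clear, and the tray is level and empty, so I'm handing in.

```bash
python3 -c "
from bench import manip
print(manip.finish_job())"
```

```text
the job is handed in; nothing more can be done
None
```

The job is done and handed in at about 22 s of the 67 s allowed; no verdict is reported.

**What I did**
- I picked the smallest of the three pans, gripped its red-striped wall and set it down about 30 mm short of the bay. Then I slid it in with the open fingers.
- I tipped the tray with tab_b, the one beside the bowl, to an estimated 0.78 rad. All four boats slid out.
- I pushed the rear flange down along its arc to the stop and backed the arm clear.

**Last checks**
- **Pan:** its grip point measured within about 1 mm of target in x and y, and it is square to within about 0.4°.
- **Tray:** it reached its stop, with 16 N on the flange and the fingertips at 0.155 m, the flange's level height. The floor reads level and empty in both fixed views.
- **Bystanders:** the bottle, bowl, wash bottle and retort stand show no shift at pixel level in either fixed view.

**What disagreed**
- **Boat count:** at first I could find only three boats in the pan. A tilted wrist view showed a double rim on one of them, about 27 mm high against 15 mm for a single flat boat. I take that to be the fourth boat stacked on it. This comes from image numbers, because I had used all 12 pictures. Another boat lies on its side in the pan.
- **Early contact:** the pan touched the bench about 9 mm earlier than expected when I lowered it, at 27 N. It had probably pitched a little in the grip. It lay flat once released.

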